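# Flip a canvas face up against a board edge

## Task

The small square canvas lies face down in front of the wooden display board. Without picking it up, push it with the fingertips against the board's front edge so that it tips up on edge and flips over onto the board, painted side up; then push it back until it sits square and flush against the board's dark back rail. Leave the other things on the worktop where they are.

Things in the scene. Friction and masses are not known exactly. Their poses are not given: they have to be found in the camera images.
- canvas: loose stretched mini canvas, a stiff square 100 x 100 x 16 mm, 50 to 80 g, multicoloured painted face, plain back. Origin at the centre of its back face; z points out of the painted face (down at the start); x and y parallel to its sides. It starts on the worktop 10 to 50 mm in front of the board, turned up to 0.35 rad from square to it.
- canvas_centre (a point): centre of the canvas block (8 mm from each face)
- canvas_e1 (a point): middle of the canvas's +x side, half-way through its thickness, 50 mm from the centre
- canvas_e2 (a point): middle of the canvas's -x side, as e1
- canvas_e3 (a point): middle of the canvas's +y side, as e1
- canvas_e4 (a point): middle of the canvas's -y side, as e1
- board: fixed display board of pale wood, 139 mm deep, 130 wide, 10 thick, dark rail along its back. Origin at the middle of its front edge, at worktop level; x points from the front edge to the rail, y along the edge, z up. Top surface at z = 0.010; the rail's front face at x = 0.125, its top at z = 0.026.
- board_edge (a point): middle of the board's front top edge, an upright step 10 mm high. Friction holds well: with the canvas pushed against the step, fingertips that press its outer side with about 5 to 15 N and rise in an arc about this edge drag that side up; once it is some 20 degrees up, pushing the raised side forward is enough; past upright it falls onto the board.
- ink_0: ink bottle, dark blue, 46 x 46 x 57 mm, bystander; origin under its centre
- ink_1: ink bottle, brown-black, 46 x 46 x 57 mm, bystander; origin under its centre
- masking_tape: roll of masking tape lying flat, 99 mm across, 24 mm high, bystander; origin under its centre
- brass_sharpener: small brass sharpener, 25 x 15 x 13 mm, bystander; origin under its centre
- eraser: eraser in a blue sleeve, 48 x 22 x 12 mm, bystander; origin under its centre

How it is judged:
By the outcome, as a careful person would: the job done as asked, in the order asked, and still so for the second after the job is handed in, with the robot touching nothing.
It also fails if it takes over 51 s, if anything falls off the work surface, if the arm or the gripper's body presses on something with over 40 N, if the wrist force passes 120 N, or if a joint passes its speed limit or range.

## Robot

A 7-joint arm with a two-finger parallel gripper is mounted at the origin on a cart in front of the work surface, level with it; the furniture and walls round the work are solid. World frame = base frame: x ahead of the robot, y to its left, z up, the work surface at z = 0. Lengths are in m, angles in degrees, forces in N, time in s.
With the tool pointing down it reaches from about 0.4 to 0.9 m from the base axis. Payload 5.5 kg.
Tool frame: the origin (TCP) lies where the fingers leave the gripper's body, on its centre line; the fingertips stand 66 mm ahead of it and the grasp point (between the pads) lies 47 mm ahead of it (tip_reach is the distance from the TCP to the fingertips, in m); z points along the fingers, y is the line along which they close (so a half turn about z gives the same grasp; the last joint's range is limited). The gripper opens to 92 mm and grips with 3 to 60 N. Pads are 19 mm wide; open, the fingers measure 130 mm over their backs; the gripper's body (75 mm by 190 mm) begins 47 mm behind the grasp point.
Start: joints at [-59.29, 28.699, -24.465, 88.831, 12.651, 65.22, -12.049], TCP at [0.175, 0.626, 0.292] pointing down, gripper open.
Joint ranges: [-164.97, 164.97], [-17.58, 116.51], [-87.97, 89.64], [11.32, 138.91], [-80.73, 260.73], [10.89, 115.49], [-147.41, 147.41]. Speed limits (degrees/s): [147.25, 147.25, 180, 180, 180, 180, 180].

## Interface

Orientations are given as a 3x3 rotation matrix whose columns are the frame's x, y, z axes.
In Python, from plant import * gives the robot as it stands.
- The arm moves only by the tool drive_tool, never from a script. Its argument "moves" is a list of rows, each an object of numbers: "x", "y", "z": the shift along the tool's x, y, z in mm; "rx", "ry", "rz": the turn, a rotation vector about the tool's x, y, z in rad; "grip": the closure, from 0 (fully open) to 1 (shut). A call has 1 to 10 rows; each row is the pose to reach, as a shift and turn from the pose commanded when the call began, along the tool's axes at that moment; what a row does not reach only later rows make up. A row lasts 1/8 s, in which the tool goes at most 62.5 mm and 10.7 degrees, less where a joint would pass 70% of its speed; a pose out of reach is approached as far as the arm can. A call with a gripper value outside its range is refused whole. The fingers move at their own pace and stop on an object; "force" is the grip in N (left out, the last holds). Time passes only in rows, so rows that repeat a pose let the fingers close. It gives the time, the measured TCP pose, the force, the opening and the grip force at its end, in the units of the state.
- observe(): the state, without advancing time (a new reading comes with each control period).
- get_image(name): name is "side" or "top"; returns a dict with "image" (400x640x3 uint8, red, green, blue), "fx", "fy", "cx", "cy" (pixels), "dist_coeffs" ([k1, k2, p1, p2, k3] as OpenCV has them; the pictures are not rectified), "extrinsics" (4x4, takes a point from world to camera coordinates). Camera axes: x right, y up, looking along -z (the intrinsics and any distortion apply to the point x, -y, -z); pixel columns grow to the right and rows downward; lengths in m; the calibration is good to about 2 mm. A picture is of the moment at which its call begins. There is no depth.
- hand_in(): hands the job in; it is judged then, once.
The state is a dict: "time": time; "joint_positions": joint angles; "joint_velocities": joint speeds; "effort": joint torques, N m; "position": TCP position; "tcp_rot": TCP orientation; "force": force on the tool from outside, world axes, zero at the start; "ft_torque": the same for the moment, N m; "width": opening from 0.0 (shut) to 1.0 (fully open); "gripper_force": force on a finger pad.
Only numpy, scipy, OpenCV 4.12 (cv2) and the standard library are available. Lean on these libraries where they do the work, as an engineer would, in place of code of your own. Each camera call takes 0.05 s, during which the arm holds its last target. There are 200 camera calls.

## Working session

There is one attempt and no reset: what is moved stays moved. The work goes in short steps, Python scripts to look and compute and a tool call to move; the robot and the scene stay as the last step left them, time stands still between calls to the robot, and variables do not carry over. Pictures are saved under pics/ and viewed, at most 10 in all, crops included, and the job is handed in when it is done.

Besides the shell and the picture viewer there is one more tool, called by a JSON object that holds its "op" and its "data", one argument or row to a line. drive_tool: Moves the arm, as the interface text tells. Its arguments: {"type":"object","properties":{"moves":{"type":"array","items":{"type":"object","properties":{"x":{"type":"number"},"y":{"type":"number"},"z":{"type":"number"},"rx":{"type":"number"},"ry":{"type":"number"},"rz":{"type":"number"},"grip":{"type":"number"}}}},"force":{"type":"number"}},"required":["moves"]}

```bash
ls && mkdir -p pics
cat > h.py <<'E'
from plant import *
import numpy as np, cv2
def K(c): return np.array([[c['fx'],0,c['cx']],[0,c['fy'],c['cy']],[0,0,1]],float)
def ray(c,px):
    E=np.array(c['extrinsics']);u=cv2.undistortPoints(np.array(px,float).reshape(-1,1,2),K(c),np.array(c['dist_coeffs'],float)).reshape(-1,2)
    d=np.c_[u[:,0],-u[:,1],-np.ones(len(u))]@E[:3,:3]
    return -E[:3,:3].T@E[:3,3],d
def onz(c,px,z):
    o,d=ray(c,px);return o+d*((z-o[2])/d[:,2])[:,None]
def proj(c,P):
    E=np.array(c['extrinsics']);q=np.atleast_2d(P)@E[:3,:3].T+E[:3,3]
    q=q*[1,-1,-1]
    return cv2.projectPoints(q,np.zeros(3),np.zeros(3),K(c),np.array(c['dist_coeffs'],float))[0].reshape(-1,2)
def shot(n,f):
    c=get_image(n);cv2.imwrite('pics/'+f,cv2.cvtColor(c['image'],cv2.COLOR_RGB2BGR));return c
E
python3 - <<'E'
from h import *
for n in('top','side'):
    c=shot(n,n+'0.png');E=np.array(c['extrinsics']);print(n,c['fx'],-E[:3,:3].T@E[:3,3],E[:3,:3].round(2).tolist())
s=observe();print(s['time'],s['position'],np.round(s['tcp_rot'],3).tolist(),s['force'],s['width'])
E
```

```text
pics
top 451.3877655880338 [ 0.26928507 -0.21177508  1.24194767] [[-0.01, -1.0, 0.0], [0.98, -0.01, 0.2], [-0.2, 0.0, 0.98]]
side 431.50259824961796 [0.4304432  0.75204486 0.78768749] [[-1.0, -0.07, -0.02], [0.03, -0.6, 0.8], [-0.07, 0.79, 0.6]]
0.1 [0.17503994 0.62546494 0.29128855] [[-0.963, 0.269, -0.0], [0.269, 0.963, -0.002], [0.0, -0.002, -1.0]] [-0.47490568 -0.58762346  0.28630121] 0.9979265734008637
```

View pics/top0.png

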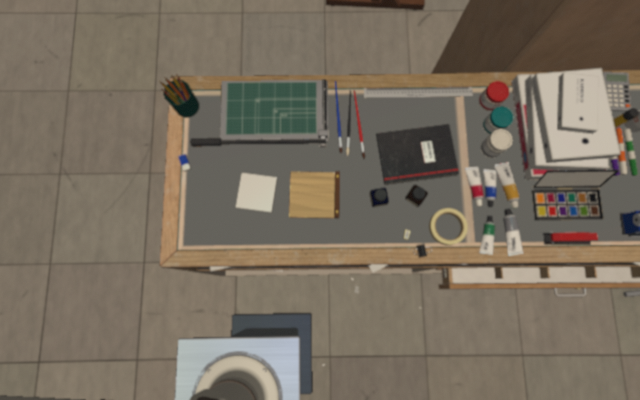

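View pics/side0.png

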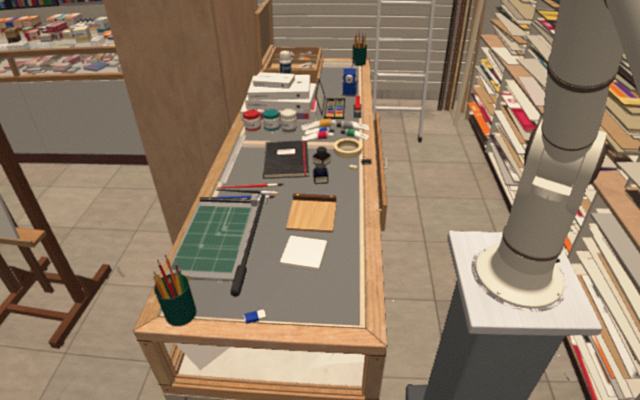

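The top view shows the canvas back (white) at about (257,192). The board is at (313,195), its front edge facing left (+y) and its rail at x≈338. In the side view the canvas is at (303,251) and the board at (312,213). The push direction is therefore about world −y.

```bash
cat >> h.py <<'E'
def quad(m,box):
    z=np.zeros(m.shape,np.uint8);x0,y0,x1,y1=box;z[y0:y1,x0:x1]=m[y0:y1,x0:x1]*255
    cs=cv2.findContours(z,cv2.RETR_EXTERNAL,cv2.CHAIN_APPROX_NONE)[0]
    k=max(cs,key=cv2.contourArea);return k,cv2.boxPoints(cv2.minAreaRect(k)),cv2.contourArea(k)
def rect(c,k,z):
    P=onz(c,k.reshape(-1,2),z)[:,:2].astype(np.float32)*1000
    return cv2.minAreaRect(P)
E
python3 - <<'E'
from h import *
for n,cb,bb,rb in(('top',(225,165,285,220),(280,165,346,225),0),('side',(270,230,335,275),(280,188,345,236),0)):
    c=get_image(n);h=cv2.cvtColor(c['image'],cv2.COLOR_RGB2HSV);H,S,V=[h[...,i].astype(int) for i in range(3)]
    m=(S<45)&(V>170);k,_,a=quad(m,cb);r=rect(c,k,.016);print(n,'canvas',a,r,cv2.boxPoints(r).round(1).tolist())
    m=(S>70)&(V>120)&(H<30);k,_,a=quad(m,bb);r=rect(c,k,.010);print(n,'board',a,r,cv2.boxPoints(r).round(1).tolist())
    m=(S>70)&(V<=110);k,_,a=quad(m,bb);r=rect(c,k,.026);print(n,'rail',a,r,cv2.boxPoints(r).round(1).tolist())
    e=proj(c,[[.6,.2,0],[.6,.1,0]]);print(e)
    cv2.imwrite('pics/z%s.png'%n,cv2.resize(cv2.cvtColor(c['image'],cv2.COLOR_RGB2BGR)[150:290,180:360],None,fx=4,fy=4,interpolation=cv2.INTER_CUBIC))
E
```

```text
top canvas 1142.5 ((539.0713500976562, -42.527687072753906), (97.85002136230469, 97.43546295166016), 81.59354400634766) [[483.70001220703125, -83.80000305175781], [580.0999755859375, -98.0], [594.4000244140625, -1.2999999523162842], [498.0, 13.0]]
top board 2001.0 ((531.285888671875, -201.4372100830078), (135.57997131347656, 132.2641143798828), 87.32669830322266) [[462.1000061035156, -266.1000061035156], [594.2000122070312, -272.20001220703125], [600.5, -136.8000030517578], [468.3999938964844, -130.60000610351562]]
top rail 119.5 ((538.1793212890625, -267.36297607421875), (11.125551223754883, 110.23719024658203), 88.86750030517578) [[483.0, -271.79998779296875], [593.2000122070312, -274.0], [593.4000244140625, -262.8999938964844], [483.20001220703125, -260.70001220703125]]
[[171.14676158 172.95036408]
 [206.65244309 172.56452194]]
side canvas 931.0 ((540.4547119140625, -42.504486083984375), (97.06017303466797, 96.60630798339844), 81.81867980957031) [[485.70001220703125, -83.69999694824219], [581.4000244140625, -97.4000015258789], [595.2000122070312, -1.2999999523162842], [499.5, 12.399999618530273]]
side board 1308.0 ((533.2220458984375, -195.4222412109375), (136.25103759765625, 133.4412384033203), 88.27511596679688) [[464.5, -261.5], [597.9000244140625, -265.5], [602.0, -129.3000030517578], [468.6000061035156, -125.30000305175781]]
side rail 156.5 ((530.9676513671875, -255.9015655517578), (24.896455764770508, 126.25482940673828), 87.99691009521484) [[467.3999938964844, -266.1000061035156], [593.5999755859375, -270.5], [594.5, -245.6999969482422], [468.29998779296875, -241.3000030517578]]
[[265.46896008 332.51780548]
 [272.51429258 296.7960277 ]]
```

View pics/ztop.png

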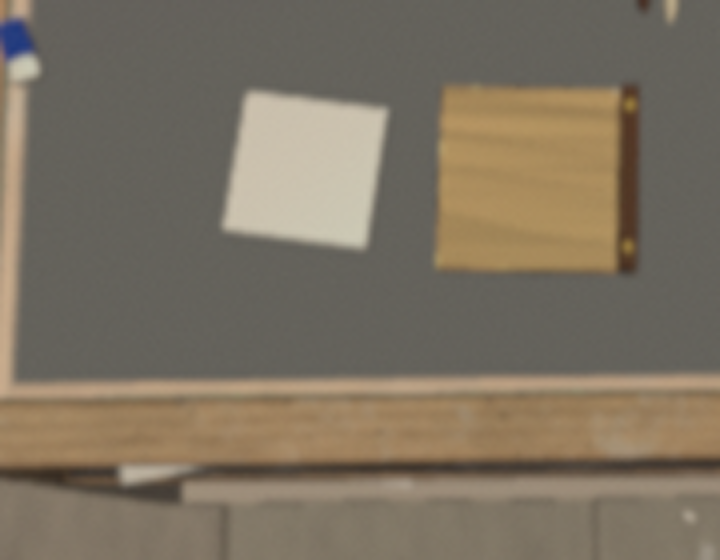

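Run:
```python
from h import *
c=get_image('top')
f=lambda p:np.array(p,float)/4+[180-.375,150-.375]
F=onz(c,f([[443,86],[436,269]]),.010)*1000; R=onz(c,f([[618,88],[616,271]]),.026)*1000
print(F.round(1),R.round(1))
d=F[0]-F[1];print('front len',np.hypot(*d[:2]),'yaw',np.degrees(np.arctan2(d[1],d[0])));d=R[0]-R[1];print('rail yaw',np.degrees(np.arctan2(d[1],d[0])),np.hypot(*d[:2]))
c=get_image('side');im=c['image']
for P in(F/1000,R/1000):print(proj(c,P).round(1).tolist())
cv2.imwrite('pics/zside.png',cv2.resize(cv2.cvtColor(im,cv2.COLOR_RGB2BGR)[180:280,265:350],None,fx=6,fy=6,interpolation=cv2.INTER_CUBIC))
```

```text
[[ 598.8 -137.8   10. ]
 [ 468.3 -132.9   10. ]] [[ 591.6 -260.4   26. ]
 [ 462.8 -256.6   26. ]]
front len 130.54779727208856 yaw -2.1238160915088584
rail yaw -1.7173973773692026 128.79693338781206
[[286.0, 227.2], [333.3, 230.0]]
[[293.6, 196.0], [337.1, 198.1]]
```

View pics/zside.png

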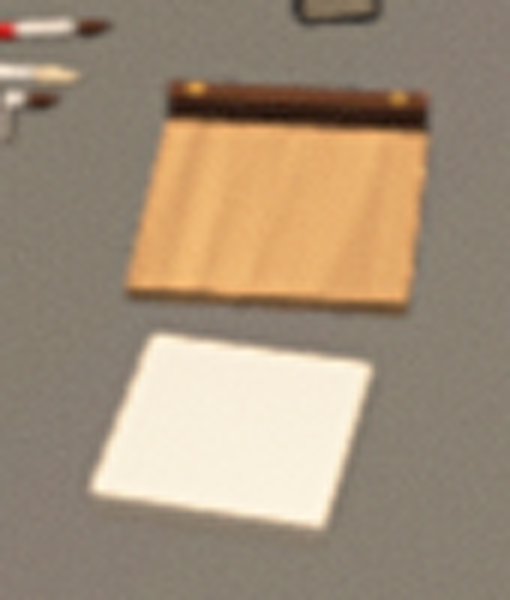

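The board's front edge is at about (533.5, −135) mm, turned about 2.1° (both views agree within 2 mm). The canvas centre is at (540, −42.5), its outer side about 141 mm out from the edge, and it's nearly on the board's centre line. I'll go behind it with the tool x axis pointing outward.

{"op": "drive_tool", "data": {
  "moves": [
    {"x":-510,"y":-460,"z":0,"rz":1.335,"grip":0.46},
    {"x":-510,"y":-460,"z":0,"rz":1.335,"grip":0.46},
    {"x":-510,"y":-460,"z":0,"rz":1.335,"grip":0.46},
    {"x":-510,"y":-460,"z":0,"rz":1.335,"grip":0.46},
    {"x":-510,"y":-460,"z":0,"rz":1.335,"grip":0.46},
    {"x":-510,"y":-460,"z":0,"rz":1.335,"grip":0.46},
    {"x":-510,"y":-460,"z":0,"rz":1.335,"grip":0.46},
    {"x":-510,"y":-460,"z":0,"rz":1.335,"grip":0.46},
    {"x":-510,"y":-460,"z":60,"rz":1.335,"grip":0.46},
    {"x":-510,"y":-460,"z":120,"rz":1.335,"grip":0.46}
  ]
}}

```text
invalid input
```

{"op": "drive_tool", "data": {
  "force": 30,
  "moves": [
    {"x":-510.0,"y":-460.0,"z":0.0,"rx":0.0,"ry":0.0,"rz":1.335,"grip":0.46},
    {"x":-510.0,"y":-460.0,"z":0.0,"rx":0.0,"ry":0.0,"rz":1.335,"grip":0.46},
    {"x":-510.0,"y":-460.0,"z":0.0,"rx":0.0,"ry":0.0,"rz":1.335,"grip":0.46},
    {"x":-510.0,"y":-460.0,"z":0.0,"rx":0.0,"ry":0.0,"rz":1.335,"grip":0.46},
    {"x":-510.0,"y":-460.0,"z":0.0,"rx":0.0,"ry":0.0,"rz":1.335,"grip":0.46},
    {"x":-510.0,"y":-460.0,"z":0.0,"rx":0.0,"ry":0.0,"rz":1.335,"grip":0.46},
    {"x":-510.0,"y":-460.0,"z":0.0,"rx":0.0,"ry":0.0,"rz":1.335,"grip":0.46},
    {"x":-510.0,"y":-460.0,"z":0.0,"rx":0.0,"ry":0.0,"rz":1.335,"grip":0.46}
  ]
}}

```text
time: 1.3
position: [0.4433, 0.2018, 0.2927]
tcp_rot: [[0.039, 0.999, 0.001], [0.999, -0.039, 0.001], [0.001, 0.001, -1.0]]
force: [0.9, 0.4, -0.6]
width: 0.542
gripper_force: 0.0
```

{"op": "drive_tool", "data": {
  "force": 30,
  "moves": [
    {"x":-50,"y":35,"z":0.0,"rx":0.0,"ry":0.0,"rz":0.0,"grip":0.46},
    {"x":-100,"y":70,"z":0.0,"rx":0.0,"ry":0.0,"rz":0.0,"grip":0.46},
    {"x":-153,"y":106,"z":10,"rx":0.0,"ry":0.0,"rz":0.0,"grip":0.46},
    {"x":-153,"y":106,"z":65,"rx":0.0,"ry":0.0,"rz":0.0,"grip":0.46},
    {"x":-153,"y":106,"z":125,"rx":0.0,"ry":0.0,"rz":0.0,"grip":0.46},
    {"x":-153,"y":106,"z":170,"rx":0.0,"ry":0.0,"rz":0.0,"grip":0.46},
    {"x":-153,"y":106,"z":190,"rx":0.0,"ry":0.0,"rz":0.0,"grip":0.46},
    {"x":-153,"y":106,"z":190,"rx":0.0,"ry":0.0,"rz":0.0,"grip":0.46}
  ]
}}

```text
time: 2.3
position: [0.5413, 0.0466, 0.1005]
tcp_rot: [[0.037, 0.999, -0.004], [0.999, -0.037, -0.0], [-0.001, -0.004, -1.0]]
force: [-0.2, 0.1, 0.0]
width: 0.539
gripper_force: 0.0
```

Run:
```python
from h import *
s=observe();print(s['time'],s['position'],np.round(s['tcp_rot'],4).tolist(),s['force'])
```

```text
2.3 [0.54131188 0.04656364 0.10049393] [[0.0369, 0.9993, -0.004], [0.9993, -0.0369, -0.0005], [-0.0006, -0.004, -1.0]] [-0.22680585  0.06314288  0.01148917]
```

{"op": "drive_tool", "data": {
  "force": 30,
  "moves": [
    {"x":0,"y":0,"z":20,"rx":0.0,"ry":0.0,"rz":0.0,"grip":0.46},
    {"x":0,"y":0,"z":31.5,"rx":0.0,"ry":0.0,"rz":0.0,"grip":0.46},
    {"x":-14,"y":0,"z":31.5,"rx":0.0,"ry":0.0,"rz":0.0,"grip":0.46},
    {"x":-24,"y":0,"z":31.5,"rx":0.0,"ry":0.0,"rz":0.0,"grip":0.46},
    {"x":-32,"y":0,"z":31.5,"rx":0.0,"ry":0.0,"rz":0.0,"grip":0.46},
    {"x":-39,"y":0,"z":31.5,"rx":0.0,"ry":0.0,"rz":0.0,"grip":0.46},
    {"x":-46,"y":0,"z":31.5,"rx":0.0,"ry":0.0,"rz":0.0,"grip":0.46},
    {"x":-52,"y":0,"z":31.5,"rx":0.0,"ry":0.0,"rz":0.0,"grip":0.46},
    {"x":-58,"y":0,"z":31.5,"rx":0.0,"ry":0.0,"rz":0.0,"grip":0.46},
    {"x":-62,"y":0,"z":31.5,"rx":0.0,"ry":0.0,"rz":0.0,"grip":0.46}
  ]
}}

```text
time: 3.55
position: [0.5404, -0.0157, 0.0707]
tcp_rot: [[0.037, 0.999, -0.0], [0.999, -0.037, 0.0], [0.0, -0.0, -1.0]]
force: [0.9, 0.1, 0.5]
width: 0.538
gripper_force: 0.3
```

Run:
```python
from h import *
s=observe();print(s['time'],s['position'],s['force'])
c=get_image('top');im=cv2.cvtColor(c['image'],cv2.COLOR_RGB2BGR);print(proj(c,[s['position']]))
d=get_image('side')['image'][...,::-1][170:290,260:360]
a=cv2.resize(im[150:270,180:360],None,fx=3.3,fy=3.3,interpolation=cv2.INTER_CUBIC);b=cv2.resize(d,None,fx=2,fy=2)
o=np.zeros((a.shape[0],a.shape[1]+b.shape[1],3),np.uint8);o[:,:a.shape[1]]=a;o[:b.shape[0],a.shape[1]:]=b;cv2.imwrite('pics/p1.png',o);print(o.shape)
```

```text
3.55 [ 0.54039863 -0.01567288  0.07068448] [0.94568232 0.05267722 0.5183304 ]
[[243.06201619 187.00869706]]
(396, 794, 3)
```

View pics/p1.png

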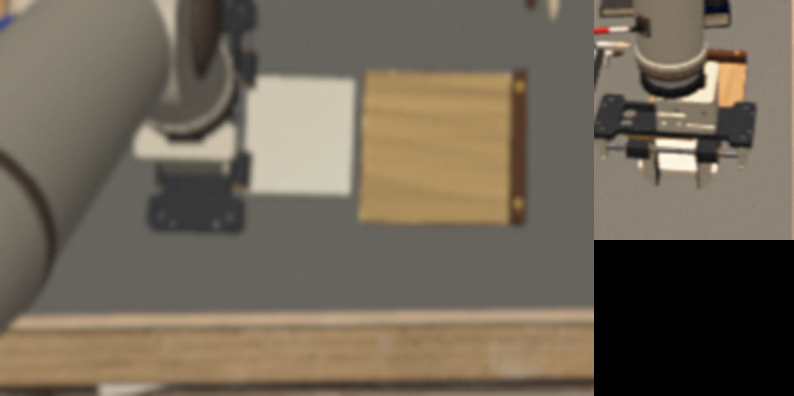

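The canvas is now square to the board with a gap of about 6–8 mm, and about 6 mm off-centre toward the far side, which is well within the board. Next I'll press it against the step.

{"op": "drive_tool", "data": {
  "force": 30,
  "moves": [
    {"x":1,"y":0,"z":1.5,"rx":0.0,"ry":0.0,"rz":0.0,"grip":0.46},
    {"x":-3,"y":0,"z":1.5,"rx":0.0,"ry":0.0,"rz":0.0,"grip":0.46},
    {"x":-6,"y":0,"z":1.5,"rx":0.0,"ry":0.0,"rz":0.0,"grip":0.46},
    {"x":-8,"y":0,"z":1.5,"rx":0.0,"ry":0.0,"rz":0.0,"grip":0.46},
    {"x":-10,"y":0,"z":1.5,"rx":0.0,"ry":0.0,"rz":0.0,"grip":0.46},
    {"x":-10,"y":0,"z":1.5,"rx":0.0,"ry":0.0,"rz":0.0,"grip":0.46}
  ]
}}

```text
time: 4.4
position: [0.5398, -0.0234, 0.0692]
tcp_rot: [[0.035, 0.999, -0.001], [0.999, -0.035, 0.002], [0.002, -0.001, -1.0]]
force: [-1.2, 5.5, 0.6]
width: 0.537
gripper_force: 2.5
```

{"op": "drive_tool", "data": {
  "force": 30,
  "moves": [
    {"x":-2.5,"y":0,"z":0,"rx":0.0,"ry":0.0,"rz":0.0,"grip":0.46},
    {"x":-2.5,"y":0,"z":0,"rx":0.0,"ry":0.0,"rz":0.0,"grip":0.46},
    {"x":-2.4,"y":0,"z":-4,"rx":0.0,"ry":0.0,"rz":0.0,"grip":0.46},
    {"x":-2.3,"y":0,"z":-8,"rx":0.0,"ry":0.0,"rz":0.0,"grip":0.46}
  ]
}}

```text
time: 4.9
position: [0.5398, -0.0239, 0.0772]
tcp_rot: [[0.034, 0.999, -0.001], [0.999, -0.034, 0.004], [0.004, -0.001, -1.0]]
force: [-1.4, 8.2, -0.3]
width: 0.546
gripper_force: 4.1
```

Run:
```python
from h import *
s=observe();print(s['time'],s['position'],s['force'])
d=shot('side','s2.png')['image'][...,::-1][170:290,260:360]
cv2.imwrite('pics/p2.png',cv2.resize(d,None,fx=5,fy=5,interpolation=cv2.INTER_CUBIC))
```

```text
4.9 [ 0.53978085 -0.02386884  0.0771729 ] [-1.41991399  8.15950471 -0.30673411]
```

View pics/p2.png

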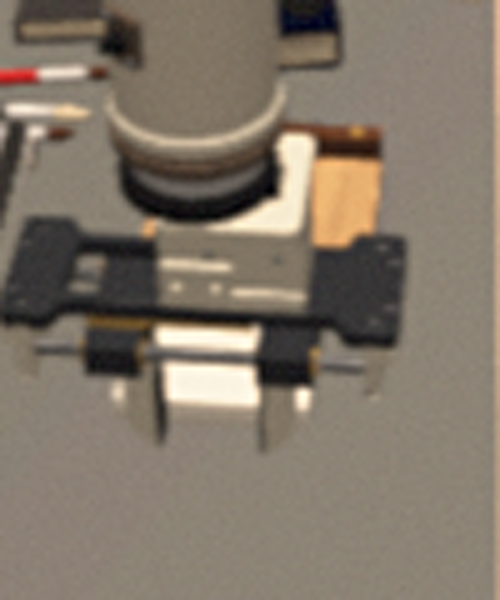

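Run:
```python
from h import *
c=get_image('side');E0=np.array([.5335,-.135]);o=np.array([.037,.999])
for t in(0,5,10):
    r=np.radians(t);
    for z in(-.010,.006):
        u=.1*np.cos(r)-z*np.sin(r);h=.1*np.sin(r)+z*np.cos(r)+.01
        print(t,z,proj(c,[[*(E0+o*u),h]]).round(1))
im=c['image'].astype(int);print([(v,im[v,300].tolist()) for v in range(238,258)])
```

```text
0 -0.01 [[304.8 257.1]]
0 0.006 [[304.5 252.6]]
5 -0.01 [[304.6 254.8]]
5 0.006 [[304.4 249.9]]
10 -0.01 [[304.5 252.3]]
10 0.006 [[304.4 247. ]]
[(238, [254, 241, 219]), (239, [190, 173, 153]), (240, [129, 121, 114]), (241, [98, 92, 86]), (242, [180, 162, 140]), (243, [255, 245, 221]), (244, [254, 246, 228]), (245, [251, 244, 227]), (246, [251, 243, 225]), (247, [251, 243, 225]), (248, [252, 246, 228]), (249, [254, 244, 225]), (250, [220, 197, 169]), (251, [167, 152, 130]), (252, [155, 142, 124]), (253, [142, 129, 112]), (254, [136, 125, 110]), (255, [140, 128, 117]), (256, [145, 132, 122]), (257, [139, 127, 115])]
```

The canvas's outer edge is at row 250 in the side view, against 249.9 predicted for 5° of tilt and 252.6 for flat. It's lifting, so I'll continue the arc.

{"op": "drive_tool", "data": {
  "force": 30,
  "moves": [
    {"x":-0.2,"y":0,"z":-4,"rx":0.0,"ry":0.0,"rz":0.0,"grip":0.46},
    {"x":-0.5,"y":0,"z":-8.3,"rx":0.0,"ry":0.0,"rz":0.0,"grip":0.46},
    {"x":-1.1,"y":0,"z":-12.4,"rx":0.0,"ry":0.0,"rz":0.0,"grip":0.46},
    {"x":-1.8,"y":0,"z":-16.5,"rx":0.0,"ry":0.0,"rz":0.0,"grip":0.46},
    {"x":-2.7,"y":0,"z":-20.5,"rx":0.0,"ry":0.0,"rz":0.0,"grip":0.46},
    {"x":-3.8,"y":0,"z":-24.6,"rx":0.0,"ry":0.0,"rz":0.0,"grip":0.46}
  ]
}}

```text
time: 5.75
position: [0.5397, -0.028, 0.102]
tcp_rot: [[0.034, 0.999, -0.0], [0.999, -0.034, 0.003], [0.003, -0.001, -1.0]]
force: [-1.1, 8.5, 2.7]
width: 0.538
gripper_force: 4.1
```

Run:
```python
from h import *
s=observe();print(s['time'],s['position'],s['force'])
c=shot('side','s3.png');E0=np.array([.5335,-.135]);o=np.array([.037,.999])
for t in(0,10,15,20,25):
    r=np.radians(t);print(t,[proj(c,[[*(E0+o*(.1*np.cos(r)-z*np.sin(r))),.1*np.sin(r)+z*np.cos(r)+.01]]).round(1)[0,1] for z in(-.01,.006)])
im=c['image'].astype(int);print([(v,im[v,300].tolist()) for v in range(222,258)])
```

```text
5.75 [ 0.53973709 -0.02804273  0.10204892] [-1.08952789  8.54516053  2.706767  ]
0 [np.float64(257.1), np.float64(252.6)]
10 [np.float64(252.3), np.float64(247.0)]
15 [np.float64(249.5), np.float64(243.9)]
20 [np.float64(246.6), np.float64(240.7)]
25 [np.float64(243.4), np.float64(237.4)]
[(222, [84, 79, 68]), (223, [42, 38, 38]), (224, [26, 24, 22]), (225, [78, 60, 35]), (226, [166, 141, 111]), (227, [245, 229, 198]), (228, [249, 239, 216]), (229, [244, 231, 204]), (230, [198, 180, 160]), (231, [154, 143, 134]), (232, [93, 88, 82]), (233, [146, 131, 112]), (234, [250, 236, 207]), (235, [252, 241, 223]), (236, [249, 237, 219]), (237, [249, 240, 222]), (238, [249, 240, 221]), (239, [250, 241, 222]), (240, [251, 243, 224]), (241, [247, 236, 212]), (242, [222, 202, 174]), (243, [197, 179, 156]), (244, [183, 167, 145]), (245, [170, 155, 135]), (246, [156, 142, 125]), (247, [142, 128, 118]), (248, [139, 128, 116]), (249, [143, 130, 118]), (250, [141, 130, 118]), (251, [140, 130, 116]), (252, [138, 128, 116]), (253, [144, 130, 117]), (254, [140, 128, 117]), (255, [142, 131, 119]), (256, [139, 129, 115]), (257, [143, 130, 120])]
```

{"op": "drive_tool", "data": {
  "force": 30,
  "moves": [
    {"x":-1.2,"y":0,"z":-4,"rx":0.0,"ry":0.0,"rz":0.0,"grip":0.46},
    {"x":-2.6,"y":0,"z":-7.9,"rx":0.0,"ry":0.0,"rz":0.0,"grip":0.46},
    {"x":-4.1,"y":0,"z":-11.7,"rx":0.0,"ry":0.0,"rz":0.0,"grip":0.46},
    {"x":-5.9,"y":0,"z":-15.5,"rx":0.0,"ry":0.0,"rz":0.0,"grip":0.46},
    {"x":-9.9,"y":0,"z":-22.9,"rx":0.0,"ry":0.0,"rz":0.0,"grip":0.46},
    {"x":-14.5,"y":0,"z":-29.9,"rx":0.0,"ry":0.0,"rz":0.0,"grip":0.46}
  ]
}}

```text
time: 6.55
position: [0.5394, -0.0428, 0.1323]
tcp_rot: [[0.034, 0.999, -0.0], [0.999, -0.034, 0.003], [0.003, -0.0, -1.0]]
force: [-1.1, 7.7, 4.5]
width: 0.543
gripper_force: 4.4
```

```bash
cat >> h.py <<'E'
def chk(col=300,ts=()):
    s=observe();print(s['time'],np.round(s['position'],4),np.round(s['force'],1))
    c=get_image('side');E0=np.array([.5335,-.135]);o=np.array([.037,.999])
    for t in ts:
        r=np.radians(t);print(t,[proj(c,[[*(E0+o*(.1*np.cos(r)-z*np.sin(r))),.1*np.sin(r)+z*np.cos(r)+.01]]).round(1)[0].tolist() for z in(-.01,.006)])
    im=c['image'].astype(int);print([(v,im[v,col].tolist()) for v in range(205,250)])
    return c
E
python3 - <<'E'
from h import *
chk(300,(25,30,35,40,45,50))
E
```

```text
6.55 [ 0.5394 -0.0428  0.1323] [-1.1  7.7  4.5]
25 [[304.4, 243.4], [304.5, 237.4]]
30 [[304.4, 240.2], [304.7, 233.9]]
35 [[304.5, 236.8], [304.8, 230.5]]
40 [[304.7, 233.4], [305.0, 227.0]]
45 [[304.8, 229.9], [305.3, 223.5]]
50 [[305.1, 226.4], [305.5, 220.1]]
[(205, [131, 119, 102]), (206, [131, 121, 101]), (207, [126, 116, 98]), (208, [80, 74, 64]), (209, [28, 28, 29]), (210, [34, 28, 28]), (211, [78, 60, 34]), (212, [163, 120, 73]), (213, [240, 179, 111]), (214, [245, 191, 121]), (215, [240, 183, 116]), (216, [203, 157, 115]), (217, [151, 136, 124]), (218, [96, 94, 93]), (219, [119, 94, 71]), (220, [212, 155, 100]), (221, [231, 172, 107]), (222, [230, 174, 110]), (223, [229, 173, 109]), (224, [231, 175, 109]), (225, [230, 179, 119]), (226, [230, 201, 164]), (227, [239, 227, 198]), (228, [246, 235, 215]), (229, [242, 229, 206]), (230, [234, 219, 190]), (231, [229, 213, 185]), (232, [224, 204, 177]), (233, [211, 190, 166]), (234, [170, 153, 135]), (235, [141, 128, 117]), (236, [139, 127, 114]), (237, [142, 129, 118]), (238, [142, 132, 120]), (239, [142, 131, 118]), (240, [143, 130, 118]), (241, [141, 129, 119]), (242, [140, 128, 115]), (243, [143, 131, 120]), (244, [141, 130, 119]), (245, [141, 131, 117]), (246, [139, 128, 117]), (247, [141, 129, 119]), (248, [140, 128, 117]), (249, [141, 129, 118])]
```

{"op": "drive_tool", "data": {
  "force": 30,
  "moves": [
    {"x":-5.2,"y":0,"z":-6.5,"rx":0.0,"ry":0.0,"rz":0.0,"grip":0.46},
    {"x":-10.9,"y":0,"z":-12.6,"rx":0.0,"ry":0.0,"rz":0.0,"grip":0.46},
    {"x":-17.1,"y":0,"z":-18.2,"rx":0.0,"ry":0.0,"rz":0.0,"grip":0.46},
    {"x":-23.9,"y":0,"z":-23.3,"rx":0.0,"ry":0.0,"rz":0.0,"grip":0.46},
    {"x":-31,"y":0,"z":-27.8,"rx":0.0,"ry":0.0,"rz":0.0,"grip":0.46},
    {"x":-38.5,"y":0,"z":-31.6,"rx":0.0,"ry":0.0,"rz":0.0,"grip":0.46}
  ]
}}

```text
time: 7.35
position: [0.5383, -0.0817, 0.165]
tcp_rot: [[0.035, 0.999, 0.001], [0.999, -0.035, 0.003], [0.003, 0.001, -1.0]]
force: [-3.6, 7.8, 14.4]
width: 0.539
gripper_force: 7.8
```

Run:
```python
from h import *
c=chk(300,(50,60,65,70,75))
```

```text
7.35 [ 0.5383 -0.0817  0.165 ] [-3.6  7.8 14.4]
50 [[305.1, 226.4], [305.5, 220.1]]
60 [[305.6, 219.5], [306.2, 213.6]]
65 [[305.9, 216.2], [306.6, 210.5]]
70 [[306.2, 213.0], [306.9, 207.6]]
75 [[306.6, 210.0], [307.4, 204.9]]
[(205, [236, 182, 113]), (206, [239, 186, 117]), (207, [238, 184, 114]), (208, [241, 200, 139]), (209, [249, 236, 205]), (210, [250, 243, 225]), (211, [250, 242, 224]), (212, [250, 241, 224]), (213, [250, 238, 214]), (214, [204, 183, 158]), (215, [124, 109, 93]), (216, [97, 87, 68]), (217, [103, 87, 68]), (218, [109, 86, 63]), (219, [115, 92, 66]), (220, [124, 102, 74]), (221, [127, 105, 78]), (222, [125, 105, 78]), (223, [128, 106, 78]), (224, [129, 109, 80]), (225, [130, 109, 79]), (226, [133, 115, 83]), (227, [133, 112, 82]), (228, [127, 108, 78]), (229, [107, 91, 71]), (230, [115, 101, 81]), (231, [132, 118, 102]), (232, [142, 129, 118]), (233, [142, 130, 116]), (234, [141, 129, 117]), (235, [142, 130, 118]), (236, [143, 131, 121]), (237, [142, 132, 119]), (238, [140, 128, 117]), (239, [141, 127, 117]), (240, [141, 131, 117]), (241, [142, 128, 120]), (242, [140, 130, 116]), (243, [142, 130, 119]), (244, [139, 128, 117]), (245, [139, 127, 118]), (246, [144, 131, 122]), (247, [142, 130, 119]), (248, [139, 127, 116]), (249, [142, 131, 120])]
```

{"op": "drive_tool", "data": {
  "force": 30,
  "moves": [
    {"x":-7.8,"y":0,"z":-4,"rx":0.0,"ry":0.0,"rz":0.0,"grip":0.46},
    {"x":-15.7,"y":0,"z":-7,"rx":0.0,"ry":0.0,"rz":0.0,"grip":0.46},
    {"x":-24,"y":0,"z":-9,"rx":0.0,"ry":0.0,"rz":0.0,"grip":0.46},
    {"x":-32,"y":0,"z":-10,"rx":0.0,"ry":0.0,"rz":0.0,"grip":0.46},
    {"x":-40.5,"y":0,"z":-10.3,"rx":0.0,"ry":0.0,"rz":0.0,"grip":0.46},
    {"x":-49,"y":0,"z":-10,"rx":0.0,"ry":0.0,"rz":0.0,"grip":0.46},
    {"x":-57,"y":0,"z":-8.5,"rx":0.0,"ry":0.0,"rz":0.0,"grip":0.46}
  ]
}}

```text
time: 8.28
position: [0.5362, -0.1438, 0.1751]
tcp_rot: [[0.038, 0.999, 0.002], [0.999, -0.038, -0.002], [-0.002, 0.002, -1.0]]
force: [-7.8, -1.9, 25.2]
width: 0.542
gripper_force: 12.6
```

Run:
```python
from h import *
s=observe();print(s['time'],np.round(s['position'],4),np.round(s['force'],1))
d=shot('side','s4.png')['image'][...,::-1][150:270,250:370]
cv2.imwrite('pics/p4.png',cv2.resize(d,None,fx=4.5,fy=4.5,interpolation=cv2.INTER_CUBIC))
```

```text
8.275 [ 0.5362 -0.1438  0.1751] [-7.8 -1.9 25.2]
```

View pics/p4.png

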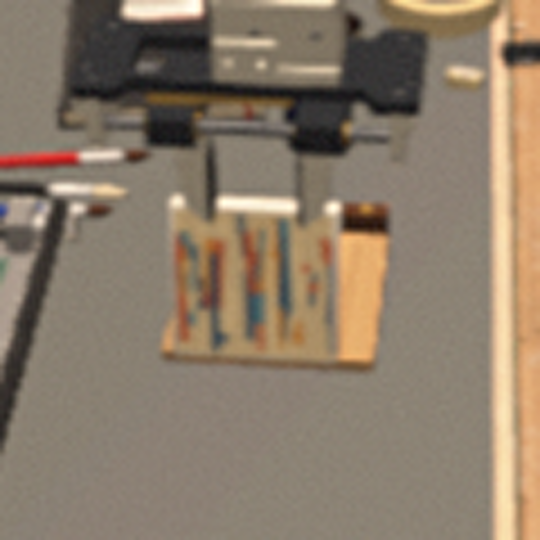

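The canvas is upright and slightly past (about 104°), with its foot on the board edge and its painted side toward the viewer. Lifting off now will let it fall.

{"op": "drive_tool", "data": {
  "force": 30,
  "moves": [
    {"x":-8,"y":0,"z":-3,"rx":0.0,"ry":0.0,"rz":0.0,"grip":0.46},
    {"x":-14,"y":0,"z":-12,"rx":0.0,"ry":0.0,"rz":0.0,"grip":0.46},
    {"x":-14,"y":0,"z":-40,"rx":0.0,"ry":0.0,"rz":0.0,"grip":0.46},
    {"x":10,"y":0,"z":-60,"rx":0.0,"ry":0.0,"rz":0.0,"grip":0.46},
    {"x":60,"y":0,"z":-60,"rx":0.0,"ry":0.0,"rz":0.0,"grip":0.46},
    {"x":100,"y":0,"z":-60,"rx":0.0,"ry":0.0,"rz":0.0,"grip":0.46},
    {"x":100,"y":0,"z":-60,"rx":0.0,"ry":0.0,"rz":0.0,"grip":0.46}
  ]
}}

```text
time: 9.2
position: [0.5396, -0.037, 0.232]
tcp_rot: [[0.03, 1.0, 0.0], [1.0, -0.03, 0.002], [0.002, -0.0, -1.0]]
force: [-1.1, -0.3, 0.1]
width: 0.54
gripper_force: 0.0
```

Run:
```python
from h import *
s=observe();print(s['time'],np.round(s['position'],4),np.round(s['force'],1))
a=shot('side','s5.png')['image'][...,::-1][170:270,265:350];b=shot('top','t5.png')['image'][...,::-1][150:230,250:350]
a=cv2.resize(a,None,fx=4,fy=4,interpolation=cv2.INTER_CUBIC);b=cv2.resize(b,None,fx=4,fy=4,interpolation=cv2.INTER_CUBIC)
o=np.zeros((400,740,3),np.uint8);o[:400,:340]=a;o[:320,340:]=b;cv2.imwrite('pics/p5.png',o)
```

```text
9.2 [ 0.5396 -0.037   0.232 ] [-1.1 -0.3  0.1]
```

View pics/p5.png

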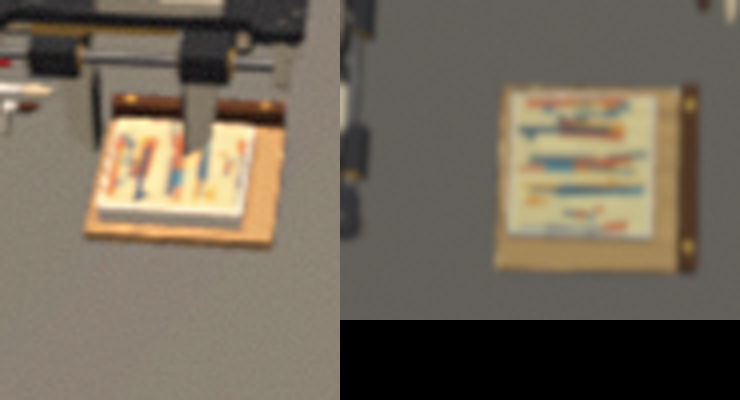

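The canvas lies on the board painted side up. Its front side is about 7 mm behind the board edge and it needs about 18 mm more to reach the rail. It's about 8 mm off-centre, fully on the board. Now I'll come in behind it and push.

{"op": "drive_tool", "data": {
  "force": 30,
  "moves": [
    {"x":-40,"y":0,"z":30,"rx":0.0,"ry":0.0,"rz":0.0,"grip":0.46},
    {"x":-80,"y":0,"z":70,"rx":0.0,"ry":0.0,"rz":0.0,"grip":0.46},
    {"x":-80,"y":0,"z":115,"rx":0.0,"ry":0.0,"rz":0.0,"grip":0.46},
    {"x":-80,"y":0,"z":140,"rx":0.0,"ry":0.0,"rz":0.0,"grip":0.46},
    {"x":-80,"y":0,"z":150,"rx":0.0,"ry":0.0,"rz":0.0,"grip":0.46},
    {"x":-80,"y":0,"z":150,"rx":0.0,"ry":0.0,"rz":0.0,"grip":0.46}
  ]
}}

```text
time: 10.05
position: [0.5362, -0.1224, 0.0816]
tcp_rot: [[0.038, 0.999, -0.001], [0.999, -0.038, -0.0], [-0.0, -0.001, -1.0]]
force: [0.1, -0.1, 0.9]
width: 0.54
gripper_force: 0.0
```

Run:
```python
from h import *
s=observe();print(s['time'],np.round(s['position'],4),np.round(s['force'],1),np.round(s['tcp_rot'],4).tolist())
```

```text
10.05 [ 0.5362 -0.1224  0.0816] [ 0.1 -0.1  0.9] [[0.0382, 0.9993, -0.0009], [0.9993, -0.0382, -0.0004], [-0.0004, -0.0009, -1.0]]
```

{"op": "drive_tool", "data": {
  "force": 30,
  "moves": [
    {"x":-4,"y":2,"z":0,"rx":0.0,"ry":0.0,"rz":0.0,"grip":0.46},
    {"x":-8,"y":3,"z":0,"rx":0.0,"ry":0.0,"rz":0.0,"grip":0.46},
    {"x":-12,"y":3,"z":0,"rx":0.0,"ry":0.0,"rz":0.0,"grip":0.46},
    {"x":-15,"y":3,"z":0,"rx":0.0,"ry":0.0,"rz":0.0,"grip":0.46},
    {"x":-18,"y":3,"z":0,"rx":0.0,"ry":0.0,"rz":0.0,"grip":0.46},
    {"x":-20,"y":3,"z":0,"rx":0.0,"ry":0.0,"rz":0.0,"grip":0.46},
    {"x":-22,"y":3,"z":0,"rx":0.0,"ry":0.0,"rz":0.0,"grip":0.46},
    {"x":-24,"y":3,"z":0,"rx":0.0,"ry":0.0,"rz":0.0,"grip":0.46},
    {"x":-26,"y":3,"z":0,"rx":0.0,"ry":0.0,"rz":0.0,"grip":0.46}
  ]
}}

```text
time: 11.18
position: [0.5385, -0.1475, 0.0818]
tcp_rot: [[0.037, 0.999, -0.0], [0.999, -0.037, 0.0], [0.0, -0.0, -1.0]]
force: [0.4, 1.2, -0.1]
width: 0.541
gripper_force: 0.3
```

{"op": "drive_tool", "data": {
  "force": 30,
  "moves": [
    {"x":-2,"y":0,"z":0,"rx":0.0,"ry":0.0,"rz":0.0,"grip":0.46},
    {"x":-4,"y":0,"z":0,"rx":0.0,"ry":0.0,"rz":0.0,"grip":0.46},
    {"x":-5,"y":0,"z":0,"rx":0.0,"ry":0.0,"rz":0.0,"grip":0.46},
    {"x":-5,"y":0,"z":0,"rx":0.0,"ry":0.0,"rz":0.0,"grip":0.46}
  ]
}}

```text
time: 11.68
position: [0.5382, -0.1486, 0.0817]
tcp_rot: [[0.034, 0.999, -0.001], [0.999, -0.034, 0.004], [0.004, -0.002, -1.0]]
force: [-0.8, 8.6, 4.5]
width: 0.535
gripper_force: 4.5
```

It reached the rail at y = −148.6 (−148.4 predicted) with 8.6 N. I'll back off and check.

{"op": "drive_tool", "data": {
  "force": 30,
  "moves": [
    {"x":2,"y":0,"z":0,"rx":0.0,"ry":0.0,"rz":0.0,"grip":0.46},
    {"x":12,"y":0,"z":0,"rx":0.0,"ry":0.0,"rz":0.0,"grip":0.46},
    {"x":40,"y":0,"z":-10,"rx":0.0,"ry":0.0,"rz":0.0,"grip":0.46},
    {"x":90,"y":0,"z":-50,"rx":0.0,"ry":0.0,"rz":0.0,"grip":0.46},
    {"x":150,"y":0,"z":-80,"rx":0.0,"ry":0.0,"rz":0.0,"grip":0.46},
    {"x":210,"y":0,"z":-80,"rx":0.0,"ry":0.0,"rz":0.0,"grip":0.46},
    {"x":270,"y":0,"z":-80,"rx":0.0,"ry":0.0,"rz":0.0,"grip":0.46},
    {"x":270,"y":0,"z":-80,"rx":0.0,"ry":0.0,"rz":0.0,"grip":0.46}
  ]
}}

```text
time: 12.68
position: [0.548, 0.1249, 0.1622]
tcp_rot: [[0.027, 1.0, 0.001], [1.0, -0.027, 0.003], [0.003, 0.001, -1.0]]
force: [-0.2, -0.6, 0.1]
width: 0.544
gripper_force: 0.0
```

Run:
```python
from h import *
s=observe();print(s['time'],np.round(s['position'],4),np.round(s['force'],1))
a=shot('side','s6.png')['image'][...,::-1][180:250,270:350];b=shot('top','t6.png')['image'][...,::-1][155:230,280:350]
a=cv2.resize(a,None,fx=5,fy=5,interpolation=cv2.INTER_CUBIC);b=cv2.resize(b,None,fx=5.6,fy=5.6,interpolation=cv2.INTER_CUBIC)
o=np.zeros((420,800,3),np.uint8);o[:350,:400]=a;o[:420,400:792]=b;cv2.imwrite('pics/p6.png',o)
```

```text
12.675 [0.548  0.1249 0.1622] [-0.2 -0.6  0.1]
```

View pics/p6.png

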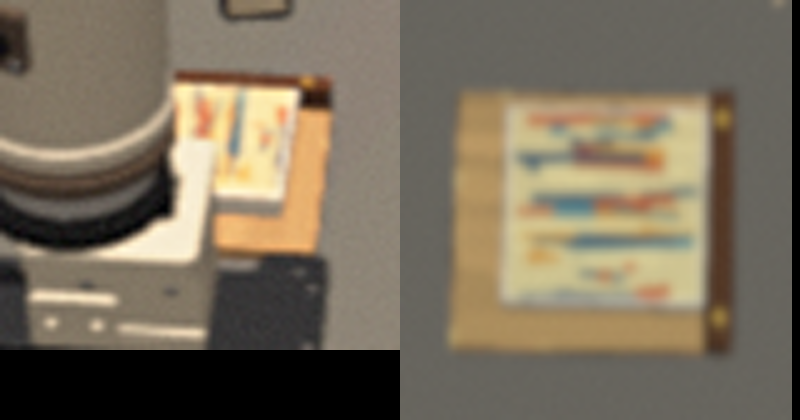

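The canvas lies painted side up on the board. Its back side is parallel to the rail (top-view crop columns ~710→706, rail 711→706) with no visible gap, and the gripper is clear.

```bash
python3 -c "
from plant import *
print(hand_in())"
```

```text
the job is handed in; nothing more can be done
None
```

The canvas was tipped up against the board's front edge and flipped painted side up, then pushed square and flush against the rail with the gripper clear, and the job is handed in at about 12.7 s (the result wasn't shown).

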